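# Latch the yellow field-test case

### The job

In the water-testing van two instrument cases stand with their draw latches undone. Close the yellow one: tip its wire loop over onto the far side of the keeper, then swing the lever back and press it flat past centre so that the latch holds the lid drawn in. Leave the grey case as it is, and do not disturb the water bottle or the rack of tubes.

Things in the scene. Friction and masses are not known exactly. Their poses are not given: they have to be found in the camera images.
- yellow_case: Yellow case on its hinge edge, immovable. Origin on the table under the lever's pivot; z up, x from lever to keeper (roughly away from the robot). 190 mm wide (y); body x -86 to +22, sprung lid half x +26 to +90, hinged at the table, top ajar 5 mm. Deck 110 mm up; only the latch on it (plane y = 0).
- lever (a joint): Latch lever: plate 24 mm wide, 5 thick, reaching 64 from its pivot (x 0, z 126 in the case's frame). 0 = flat towards -x, upper face at z 126; pi/2 upright; more leans to the keeper. Starts 1.6 to 1.95, stays where left (0.5 N at its tip moves it). Loop hooked: about 6 N presses it over; before centre it springs back, past centre it stays down.
- loop_bar (a point): Middle of the loop's cross bar (6 mm thick, 46 long, along y). Arms at y -21 and +21 straddle the lever, pivoted 25 mm up it; bar 70 mm from there; black tab 24 mm beyond the bar. Starts upright, leaning at most 25 deg to +x or 14 to -x, held by friction (0.3 N). Pushed 35 deg or more to +x it falls by itself, its bar onto the plate beyond the keeper.
- keeper (a point): Where the bar belongs: inner corner of the steel hook on the yellow lid, in the case's frame about x 46, z 120 mm when drawn in, 3 mm farther out while ajar. Hook 26 mm wide; its top lip (z 125 to 129) points 6 mm to +x, and the bar slides in under it as the lever is swung back. A plate (top z 114) runs 44 mm beyond the hook.
- grey_loop_bar (a point): The same bar on the loop of the grey case, a second case of equal size and latch, undone in the same way. Not to be touched.
- water_bottle: Clear bottle with a blue cap, 64 mm wide, 200 mm tall, upright beyond the cases; origin under its centre. Bystander.
- tube_rack: White rack of five tubes with purple contents, 50 x 150 mm, 90 mm tall, beyond the cases; origin under its centre. Bystander.

How it is judged:
On the way, in this order (a step that is already met when the one before it is completed fails the run):
1. the loop's bar lies beyond the keeper hook, below its top, with the lever still up (x of loop_bar in the frame of keeper above -0.002 m and z of loop_bar in the frame of yellow_case below 0.126 m and value of joint lever above 0.8 rad), for 0.1 s.
2. the lever is flat with the bar in the keeper (value of joint lever below 0.15 rad and distance between loop_bar and keeper below 0.01 m), for 0.2 s.
At the end, for the whole second after the job is handed in: The yellow case's lever lies flat (within 0.15 rad) and at rest, its loop's bar is in the keeper (within 10 mm of its corner), and the keeper is drawn in with the lid (less than 47.5 mm from the lever's pivot line along x); the grey case, bottle and rack are as they were (all of step 2 and x of keeper in the frame of yellow_case below 0.0475 m and velocity of joint lever below 0.1 rad/s); the robot touches nothing.
It fails at once if the grey case's latch is moved by more than 20 mm (distance of grey_loop_bar from where it was at the start of the episode above 0.02 m).
It fails at once if the bottle is tipped or pushed more than 30 mm (angle between water_bottle's own z axis and vertical above 0.35 rad or distance of water_bottle from where it was at the start of the episode above 0.03 m).
It fails at once if the tube rack is tipped or pushed more than 30 mm (angle between tube_rack's own z axis and vertical above 0.35 rad or distance of tube_rack from where it was at the start of the episode above 0.03 m).
It also fails if it takes over 38 s, if anything falls off the work surface, if the arm or the gripper's body presses on something with over 40 N, if the wrist force passes 120 N, or if a joint passes its speed limit or range.

### The arm

A 6-joint arm with a two-finger parallel gripper is mounted at the origin on the work surface. World frame = base frame: x ahead of the robot, y to its left, z up, the work surface at z = 0. Lengths are in m, angles in rad, forces in N, time in s.
With the tool pointing down it reaches from about 0.275 to 0.85 m from the base axis. Payload 5.2 kg.
Tool frame: the origin (TCP) lies at the very end of the fingers, on their centre line; the grasp point (between the pads) lies tcp_to_grasp behind it (tcp_to_grasp is the distance from the TCP to the grasp point, in m); y points along the fingers, z is the direction in which the jaws open and shut, and the axes are right-handed (so a half turn about y gives the same grasp; the last joint's range is limited). The gripper opens to 85 mm and grips with 20 to 120 N. Pads are 22 mm wide; open, the fingers measure 114 mm over their backs; the gripper's body (76 mm by 85 mm) begins 54 mm behind the grasp point. The pads swing forward as they close: fully open they stand 13 mm farther back than shut.
Start: joints at [0.924, 0.259, 1.535, -0, 1.348, -0.203], TCP at [0.236, 0.497, 0.231] pointing down, gripper open.
Joint ranges: [-3.14, 3.14], [-0.91, 2.08], [0.19, 2.58], [-1.22, 4.36], [0.22, 2.71], [-3.12, 3.12]. Speed limits (rad/s): [2.57, 2.57, 3.14, 3.14, 3.14, 3.14].

### API

Orientations are given as [roll, pitch, yaw] about the fixed x, y, z axes, in that order (R = Rz(yaw) Ry(pitch) Rx(roll)).
In Python, from bench import * gives the robot as it stands. The module is installed in compiled form; this text tells all that it offers.
- The arm moves only by the tool move_arm, never from a script. Its argument "motion" is text: rows parted by semicolons, each of 4 numbers parted by spaces: the shift along the world's x, y, z in m, then the turn about the world's z in rad. A call has 1 to 20 rows; each row is the pose to reach, as a shift and turn from the pose measured when the call began; what a row does not reach only later rows make up. A row lasts 1/10 s, in which the tool goes at most 50 mm and 8.59 degrees, less where a joint would pass 70% of its speed; a pose out of reach is approached as far as the arm can. A call with a gripper value outside its range is refused whole. "claw" is the closure, from 0 (fully open) to 1 (shut), set as the call begins (left out, the last holds). The fingers move at their own pace and stop on an object; "grip_force" is the grip in N (left out, the last holds). Time passes only in rows, so rows that repeat a pose let the fingers close. It gives the time, the measured TCP pose, the force and the opening at its end, in the units of the state.
- get_obs(): the state, without advancing time (a new reading comes with each control period).
- snapshot(name): name is "side" or "top"; returns a dict with "img" (400x640x3 uint8, red, green, blue), "mtx" (3x3 intrinsics, pixels), "distortion" ([k1, k2, p1, p2, k3] as OpenCV has them; the pictures are not rectified), "pose" (4x4, takes a point from camera to world coordinates). Camera axes: x right, y up, looking along -z (the intrinsics and any distortion apply to the point x, -y, -z); pixel columns grow to the right and rows downward; lengths in m; the calibration is good to about 2 mm. A picture is of the moment at which its call begins. There is no depth.
- sign_off(): hands the job in, once; it reports no verdict.
The state is a dict: "time_s": time; "joint_positions": joint angles; "dq": joint speeds; "tau": joint torques, N m; "position": TCP position; "tcp_rot": TCP orientation; "contact_force": force on the tool from outside, world axes, zero at the start; "moment": the same for the moment, N m; "opening": finger opening in m.
Only numpy, scipy, OpenCV 4.12 (cv2) and the standard library are available. Lean on these libraries where they do the work, as an engineer would, in place of code of your own. Each camera call takes 0.05 s, during which the arm holds its last target.

## Working session

There is one attempt and no reset: what is moved stays moved. The work goes in short steps, Python scripts to look and compute and a tool call to move; the robot and the scene stay as the last step left them, time stands still between calls to the robot, and variables do not carry over. Pictures are saved under pics/ and viewed, and the job is handed in when it is done.

Besides the shell and the picture viewer there is one more tool, called as name(argument=value, ...), one argument or row to a line, values as JSON. move_arm: Moves the arm, as the interface text tells. Its arguments: {"type":"object","properties":{"motion":{"type":"string"},"claw":{"type":"number"},"grip_force":{"type":"number"}},"required":["motion"]}

```bash
mkdir -p pics
python3 - <<'E'
from bench import *
import cv2,numpy as np,pickle
o=get_obs();print({k:np.round(v,3) for k,v in o.items()})
for n in("side","top"):
    s=snapshot(n);cv2.imwrite(f"pics/{n}0.png",s["img"][:,:,::-1]);pickle.dump(s,open(f"{n}0.pkl","wb"))
    print(n,s["mtx"],s["distortion"],np.round(s["pose"],3))
E
```

```text
{'time_s': np.float64(0.0), 'joint_positions': array([ 0.924,  0.259,  1.536, -0.   ,  1.348, -0.203]), 'dq': array([-0.002,  0.   ,  0.001, -0.   ,  0.001, -0.   ]), 'tau': array([-4.0000e-03, -4.4603e+01, -2.9056e+01, -1.0000e-03,  1.1000e-02,
        0.0000e+00]), 'position': array([0.236, 0.496, 0.23 ]), 'tcp_rot': array([-1.573,  0.   , -0.444]), 'contact_force': array([-0.157,  0.494,  0.066]), 'moment': array([ 0.027, -0.02 , -0.037]), 'opening': np.float64(0.085)}
side [[393.59040361   0.         317.28967524]
 [  0.         393.59040361 201.52115087]
 [  0.           0.           1.        ]] [-0.06976121  0.          0.          0.          0.        ] [[ 0.974  0.158 -0.164  0.545]
 [-0.227  0.693 -0.684 -0.449]
 [ 0.006  0.703  0.711  0.576]
 [ 0.     0.     0.     1.   ]]
top [[506.4654287    0.         313.9573216 ]
 [  0.         506.4654287  195.11535949]
 [  0.           0.           1.        ]] [-0.01768432  0.          0.          0.          0.        ] [[ 0.067  0.969 -0.237  0.439]
 [-0.998  0.066 -0.013 -0.021]
 [ 0.003  0.237  0.971  1.008]
 [ 0.     0.     0.     1.   ]]
```

View pics/side0.png

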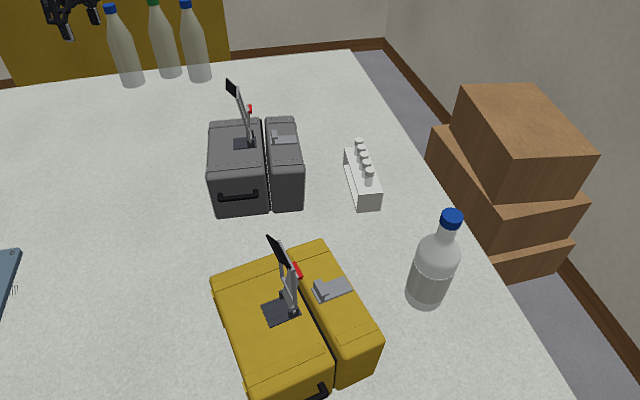

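View pics/top0.png

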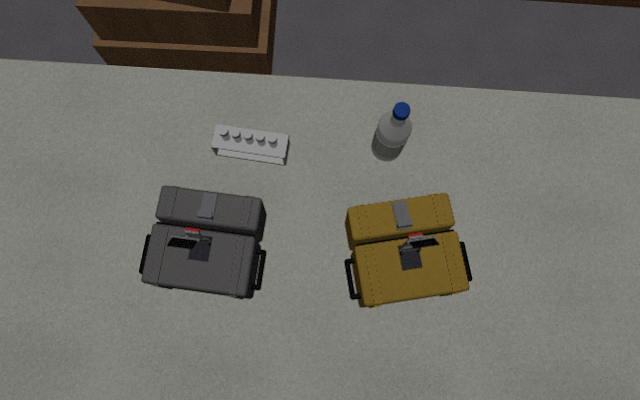

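Run:
```python
import cv2,pickle,numpy as np
s=pickle.load(open("side0.pkl","rb"))["img"][:,:,::-1];t=pickle.load(open("top0.pkl","rb"))["img"][:,:,::-1]
a=cv2.resize(s[225:335,245:365],None,fx=5,fy=5,interpolation=cv2.INTER_CUBIC)
cv2.imwrite("pics/s0c.png",a)
a=cv2.resize(t[185:315,340:480],None,fx=4.5,fy=4.5,interpolation=cv2.INTER_CUBIC)
cv2.imwrite("pics/t0c.png",a)
```

```text
(no output)
```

View pics/s0c.png

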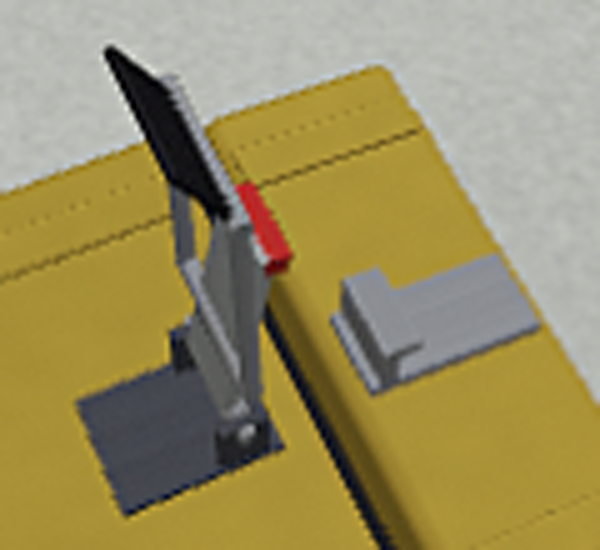

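View pics/t0c.png

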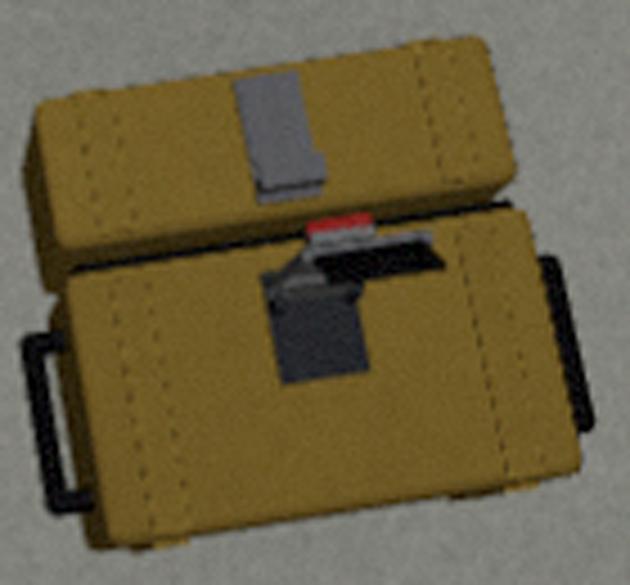

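```bash
cat > h.py <<'E'
import cv2,pickle,numpy as np
def ray(s,uv):
    p=cv2.undistortPoints(np.array([[uv]],float),s["mtx"],np.array(s["distortion"]))[0,0]
    d=s["pose"][:3,:3]@np.array([p[0],-p[1],-1]);return s["pose"][:3,3],d/np.linalg.norm(d)
def plane(s,uv,z):
    o,d=ray(s,uv);return o+d*(z-o[2])/d[2]
def tri(sa,ua,sb,ub):
    o1,d1=ray(sa,ua);o2,d2=ray(sb,ub)
    A=np.stack([d1,-d2],1);t=np.linalg.lstsq(A,o2-o1,rcond=None)[0]
    a=o1+t[0]*d1;b=o2+t[1]*d2;return (a+b)/2,np.linalg.norm(a-b)
def proj(s,P):
    T=np.linalg.inv(s["pose"]);q=T[:3,:3]@np.asarray(P)+T[:3,3]
    q=q*[1,-1,-1];return cv2.projectPoints(q[None],np.zeros(3),np.zeros(3),s["mtx"],np.array(s["distortion"]))[0][0,0]
def load(n): return pickle.load(open(n+".pkl","rb"))
def S(x,y):return (245+x/5-.4,225+y/5-.4)
def T(x,y):return (340+x/4.5-.4,185+y/4.5-.4)
def red(im):
    h=cv2.cvtColor(im,cv2.COLOR_RGB2HSV);return (((h[...,0]<8)|(h[...,0]>172))&(h[...,1]>150)&(h[...,2]>90)).astype(np.uint8)
E
python3 - <<'E'
from h import *
s=load("side0");t=load("top0")
for n,i in(("s",s),("t",t)):
    k,l,st,c=cv2.connectedComponentsWithStats(red(i["img"]))
    print(n,[(st[j].tolist(),c[j].round(1)) for j in range(1,k) if st[j][4]>5])
P=lambda a,b:print(a, *[np.round(v,4) for v in tri(s,S(*a),t,T(*b))])
print("plate+y-x corner");P((80,402),(280,383)) if 0 else None
for nm,a,b in [("baseplate -y-x",(127,515),(367,370)),("baseplate +y-x",(80,402),(284,383)),
 ("hookplate +x -y",(540,325),(311,180) ) ,("hookplate +x+y",(497,254),(238,82)),("hookplate +x-y",(540,325),(298,72)),
 ("keeper top +y -x",(342,280),(258,182)),("hook top -y -x",(385,345),(325,180)),
 ("lid far -y corner",(0,0),(0,0))][:-1]:
    print(nm);P(a,b)
E
```

```text
s [([249, 105, 3, 7, 17], array([250.1, 108. ])), ([292, 262, 11, 17, 70], array([297.5, 269.8]))]
t [([185, 227, 14, 4, 33], array([191.5, 228.7])), ([408, 232, 15, 5, 35], array([415.1, 233.8]))]
plate+y-x corner
baseplate -y-x
(127, 515) [ 0.5415 -0.2068  0.109 ] 0.0025
baseplate +y-x
(80, 402) [ 0.534  -0.1738  0.1122] 0.0028
hookplate +x -y
(540, 325) [ 0.6355 -0.1836  0.1199] 0.0453
hookplate +x+y
(497, 254) [ 0.6541 -0.1525  0.1109] 0.0034
hookplate +x-y
(540, 325) [ 0.6599 -0.1768  0.1099] 0.0027
keeper top +y -x
(342, 280) [ 0.6095 -0.1596  0.1245] 0.0002
hook top -y -x
(385, 345) [ 0.6132 -0.185   0.1293] 0.0044
```

Run:
```python
from h import *
s=load("side0");t=load("top0")
for nm,p in [("lid far +y",(40,103)),("lid far -y",(485,38)),("body gap +y",(75,268)),("body gap -y",(528,208)),("lid near +y",(65,247)),("body near -y",(580,460)),("body near+y",(115,532))]:
    print(nm,plane(t,T(*p),.11).round(4))
for nm,p in [("lid far +y",(385,65)),("body gap -y line",(375,550)),("lid far +y near",(215,120))]:
    print("S",nm,plane(s,S(*p),.11).round(4))
P,e=tri(s,(297.5,269.8),t,(415.1,233.8));print("red",P.round(4),e)
yaw=.215;R=np.array([[np.cos(yaw),-np.sin(yaw)],[np.sin(yaw),np.cos(yaw)]])
# black masks
for nm,i,(x0,y0,x1,y1) in(("s",s,(260,228,300,275)),("t",t,(405,230,445,252))):
    g=i["img"][y0:y1,x0:x1].max(2)<38
    k,l,st,c=cv2.connectedComponentsWithStats(g.astype(np.uint8))
    print(nm,[(st[j].tolist(),c[j].round(1)+[x0,y0]) for j in range(1,k) if st[j][4]>5])
P=lambda n,a,b:print(n, *[np.round(v,4) for v in tri(s,S(*a),t,T(*b))])
P("tab tip +y",(107,48),(318,280)); P("tab tip +y",(107,48),(330,283)); P("bar -y end?",(240,222),(432,236)); P("tab tip -y",(230,212),(445,268))
```

```text
lid far +y [ 0.6385 -0.0731  0.11  ]
lid far -y [ 0.6778 -0.2524  0.11  ]
body gap +y [ 0.5726 -0.0904  0.11  ]
body gap -y [ 0.6089 -0.2699  0.11  ]
lid near +y [ 0.5807 -0.086   0.11  ]
body near -y [ 0.5107 -0.2904  0.11  ]
body near+y [ 0.4713 -0.1107  0.11  ]
S lid far +y [ 0.6414 -0.0777  0.11  ]
S body gap -y line [ 0.6021 -0.2303  0.11  ]
S lid far +y near [ 0.5871 -0.0871  0.11  ]
red [ 0.5855 -0.1801  0.1859] 0.0012624567279563793
s [([6, 7, 25, 34, 257], array([278.1, 251.6]))]
t [([18, 1, 22, 4, 36], array([433.1, 232.5])), ([5, 9, 29, 13, 185], array([423.1, 243.3]))]
tab tip +y [ 0.5551 -0.1628  0.2398] 0.0009
tab tip +y [ 0.5544 -0.1661  0.2435] 0.0021
bar -y end? [ 0.5761 -0.2047  0.2246] 0.0021
tab tip -y [ 0.569  -0.2075  0.2317] 0.0119
```

Run:
```python
from h import *
s=load("side0")["img"][:,:,::-1];t=load("top0")["img"][:,:,::-1]
cv2.imwrite("pics/s0d.png",cv2.resize(s[228:318,258:318],None,fx=6.6,fy=6.6,interpolation=cv2.INTER_NEAREST))
cv2.imwrite("pics/t0d.png",cv2.resize(t[225:275,393:443],None,fx=12,fy=12,interpolation=cv2.INTER_NEAREST))
```

```text
(no output)
```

View pics/s0d.png

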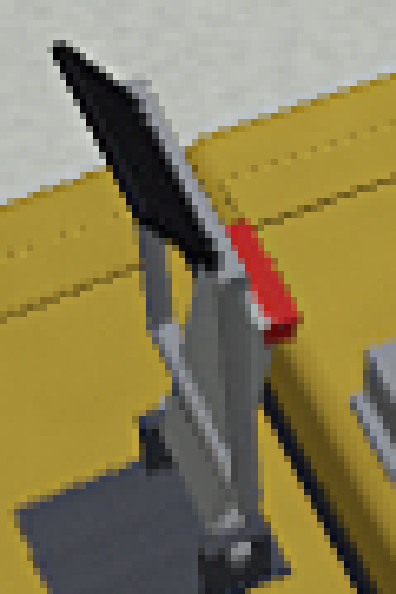

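View pics/t0d.png

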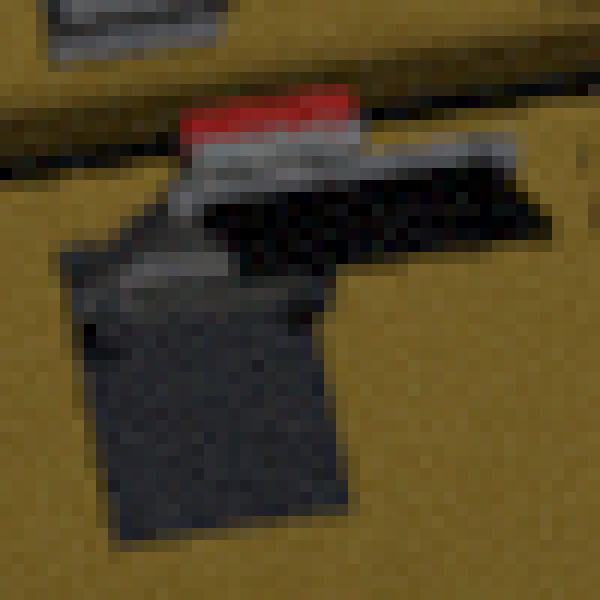

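move_arm(
  motion="0 0 0.05 0.1; 0.02 -0.05 0.07 0.2; 0.04 -0.1 0.07 0.3; 0.279 -0.691 0.07 0.4; 0.279 -0.691 0.07 0.5; 0.279 -0.691 0.07 0.654; 0.279 -0.691 0.07 0.654; 0.279 -0.691 0.07 0.654; 0.279 -0.691 0.07 0.654; 0.279 -0.691 0.07 0.654; 0.279 -0.691 0.07 0.654; 0.279 -0.691 0.07 0.654; 0.279 -0.691 0.07 0.654; 0.279 -0.691 0.07 0.654; 0.279 -0.691 0.07 0.654; 0.279 -0.691 0.07 0.654; 0.279 -0.691 0.07 0.654; 0.279 -0.691 0.07 0.654; 0.279 -0.691 0.07 0.654; 0.279 -0.691 0.07 0.654",
  claw=1,
  grip_force=30,
)

```text
time_s: 2.1
position: [0.5144, -0.193, 0.3008]
tcp_rot: [-1.572, 0.0, 0.212]
contact_force: [0.4, 0.5, -0.0]
opening: 0.0001
```

move_arm(
  motion="0.001 -0.002 -0.04 0; 0.001 -0.002 -0.08 0; 0.001 -0.002 -0.08 0",
)

```text
time_s: 2.4
position: [0.5121, -0.1915, 0.2162]
tcp_rot: [-1.565, 0.008, 0.214]
contact_force: [-1.5, 1.1, -0.5]
opening: 0.0004
```

```bash
cat > look.py <<'E'
from bench import *
from h import *
import sys
k=sys.argv[1];o=get_obs();print(o["time_s"],np.round(o["position"],4),np.round(o["contact_force"],2))
a=[]
for n,(x0,y0,x1,y1) in(("side",(240,180,370,340)),("top",(340,170,470,330))):
    s=snapshot(n);pickle.dump(s,open(n+k+".pkl","wb"))
    a.append(cv2.resize(s["img"][y0:y1,x0:x1,::-1],None,fx=3,fy=3,interpolation=cv2.INTER_CUBIC))
cv2.imwrite(f"pics/l{k}.png",np.hstack(a))
E
python3 look.py 1
```

```text
2.4 [ 0.5121 -0.1915  0.2162] [-1.47  1.07 -0.46]
```

View pics/l1.png

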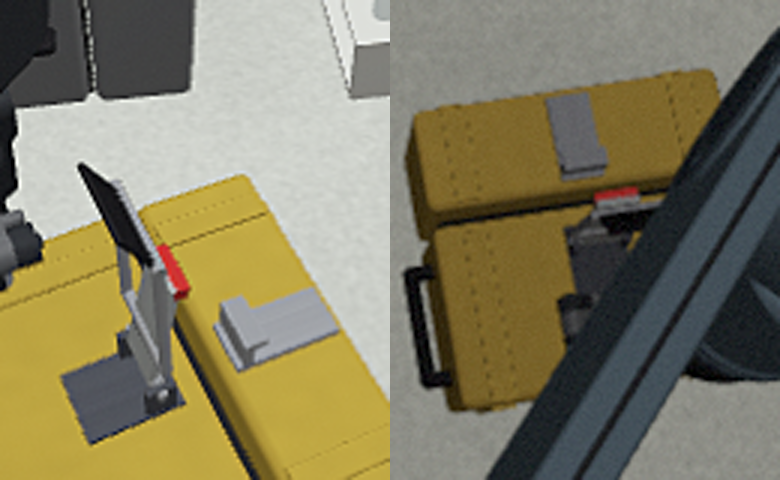

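move_arm(
  motion="0.0155 0 0 0; 0.03 0.002 0 0; 0.04 0.004 0 0; 0.05 0.0065 0 0; 0.06 0.0085 0 0; 0.07 0.0105 0 0; 0.08 0.013 0 0; 0.09 0.015 0 0; 0.1 0.0173 0 0; 0.1035 0.018 0 0; 0.1035 0.018 0 0; 0.1035 0.018 0 0",
)

```text
time_s: 3.7
position: [0.6186, -0.1758, 0.2215]
tcp_rot: [-1.571, 0.001, 0.213]
contact_force: [0.5, -0.7, -0.4]
opening: 0.0002
```

```bash
python3 look.py 2
```

```text
3.7 [ 0.6186 -0.1758  0.2215] [ 0.53 -0.67 -0.36]
```

View pics/l2.png

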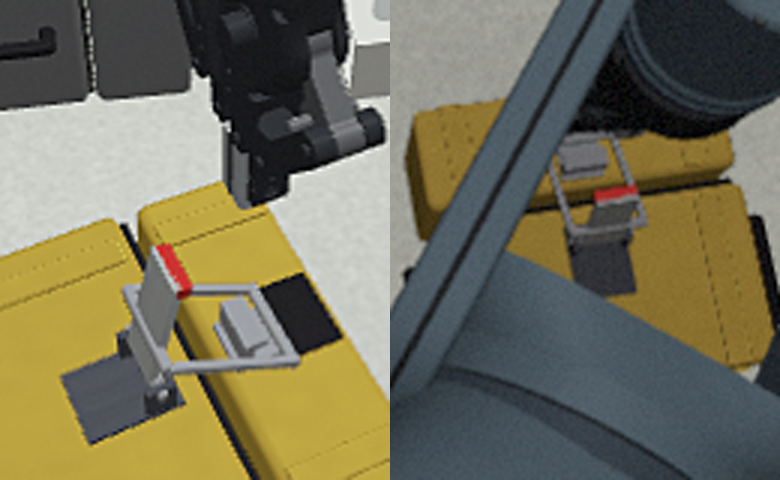

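Run:
```python
from h import *
s=load("side2");t=load("top2");C={}
for n,i,b in(("s",s,(260,225,330,300)),("t",t,(395,220,440,250))):
    m=np.zeros((400,640),np.uint8);x0,y0,x1,y1=b;m[y0:y1,x0:x1]=red(i["img"])[y0:y1,x0:x1]
    k,l,st,c=cv2.connectedComponentsWithStats(m);j=1+np.argmax(st[1:,4]);C[n]=c[j];print(st[j])
P,e=tri(s,C["s"],t,C["t"]);print(P,e)
r=P[:2]-[.569,-.1835];x=r@[.978,.2085];print(x,r@[-.2085,.978],np.arctan2(P[2]-.126,-x))
# bar ends: side (250,290)?(300,355) in 3x crop
for a,b in(((250,288),(550,150)),((300,362),(618,137))):
    print(tri(s,(240+a[0]/3,180+a[1]/3),t,(340+(b[0]-390)/3,170+b[1]/3)))
```

```text
[292 261  12  19  76]
[408 232  15   5  43]
[ 0.58621086 -0.17900421  0.18501925] 0.0016919409463798242
0.017769589680638184 0.0008084140016283718 1.8632448207354089
(array([ 0.6221999 , -0.15347529,  0.12056194]), np.float64(0.006695249703781763))
(array([ 0.63410411, -0.19431824,  0.11802998]), np.float64(0.008108512065735941))
```

move_arm(
  motion="-0.0006 0.003 -0.025 0; -0.0006 0.003 -0.0475 0; -0.0006 0.003 -0.0475 0; -0.013 0 -0.0475 0; -0.025 -0.002 -0.0475 0; -0.032 -0.004 -0.046 0; -0.0387 -0.005 -0.0455 0; -0.046 -0.0065 -0.0463 0; -0.052 -0.008 -0.0473 0; -0.061 -0.01 -0.051 0; -0.069 -0.0117 -0.0563 0; -0.069 -0.0117 -0.0563 0; -0.069 -0.0117 -0.0563 0",
)

```text
time_s: 5.1
position: [0.5493, -0.1879, 0.1654]
tcp_rot: [-1.572, 0.001, 0.213]
contact_force: [1.0, -0.2, 2.7]
opening: -0.0
```

```bash
python3 look.py 3
```

```text
5.1 [ 0.5493 -0.1879  0.1654] [ 0.97 -0.2   2.68]
```

View pics/l3.png

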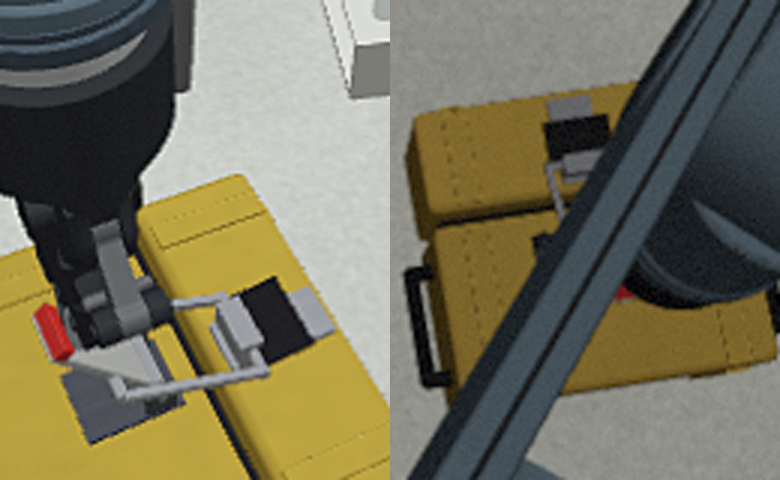

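move_arm(
  motion="-0.0053 -0.001 -0.0054 0; -0.0099 -0.002 -0.0112 0; -0.0135 -0.003 -0.0177 0; -0.0162 -0.0035 -0.0246 0; -0.0178 -0.0038 -0.032 0; -0.0184 -0.0039 -0.0395 0; -0.0184 -0.0039 -0.0425 0; -0.0184 -0.0039 -0.0425 0; -0.0184 -0.0039 -0.0425 0",
)

```text
time_s: 6.1
position: [0.5307, -0.1913, 0.1255]
tcp_rot: [-1.572, 0.001, 0.213]
contact_force: [-8.8, 4.1, 22.6]
opening: -0.0002
```

```bash
python3 look.py 4
```

```text
6.1 [ 0.5307 -0.1913  0.1255] [-8.77  4.09 22.61]
```

View pics/l4.png

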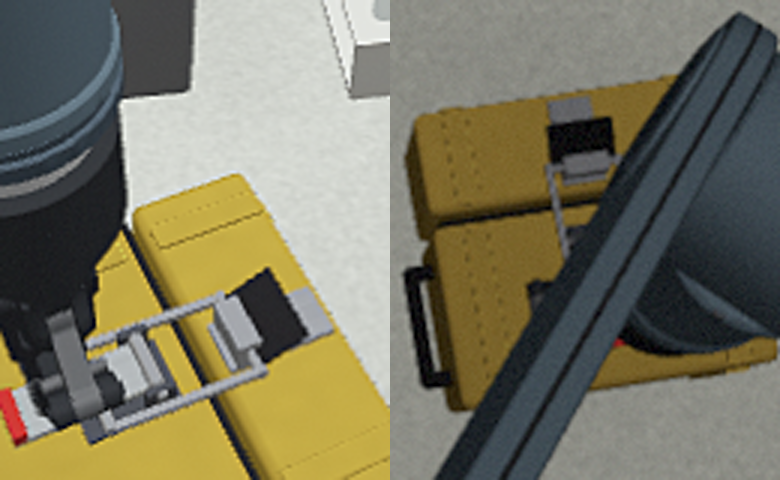

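move_arm(
  motion="0 0 0.01 0; 0 0 0.03 0; 0 0 0.08 0; 0 0 0.13 0; -0.05 0 0.17 0; -0.1 0 0.19 0; -0.15 0 0.19 0; -0.2 0 0.19 0; -0.2 0 0.19 0; -0.2 0 0.19 0; -0.2 0 0.19 0; -0.2 0 0.19 0",
)

```text
time_s: 7.4
position: [0.3316, -0.1914, 0.3152]
tcp_rot: [-1.571, 0.001, 0.214]
contact_force: [0.8, 0.2, 0.5]
opening: -0.0001
```

```bash
python3 look.py 5; python3 -c "
from h import *
for n in('side','top'): cv2.imwrite('pics/f'+n+'.png',load(n+'5')['img'][:,:,::-1])"
```

```text
7.4 [ 0.3316 -0.1914  0.3152] [0.81 0.22 0.53]
```

View pics/l5.png

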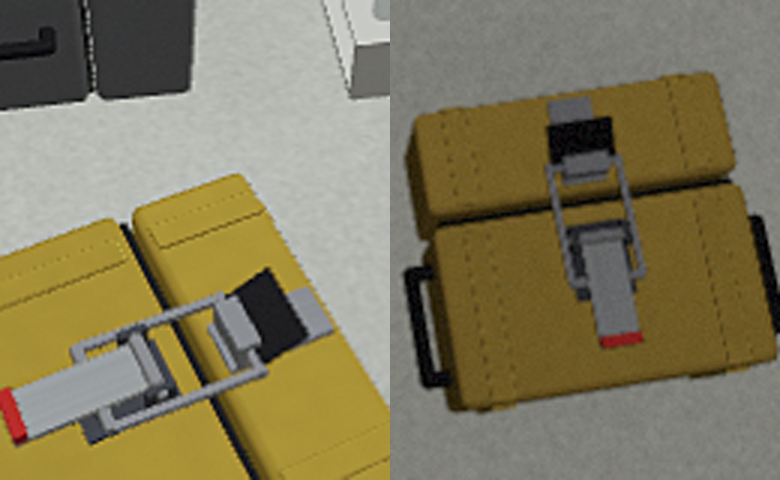

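View pics/fside.png

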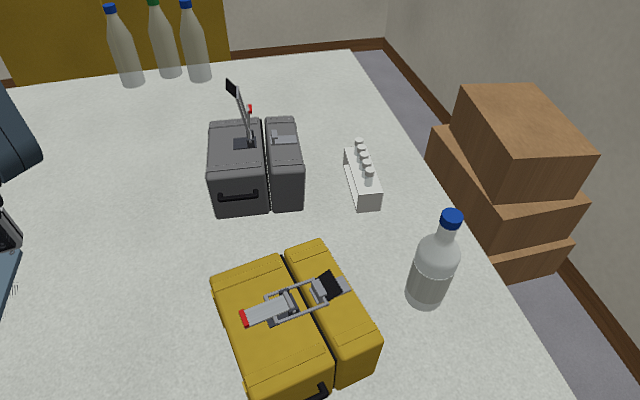

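Run:
```python
from h import *
s=load("side5");t=load("top5");C={}
for n,i,b in(("s",s,(230,290,260,335)),("t",t,(395,270,440,300))):
    m=np.zeros((400,640),np.uint8);x0,y0,x1,y1=b;m[y0:y1,x0:x1]=red(i["img"])[y0:y1,x0:x1]
    k,l,st,c=cv2.connectedComponentsWithStats(m);j=1+np.argmax(st[1:,4]);C[n]=c[j]
P,e=tri(s,C["s"],t,C["t"]);r=P[:2]-[.569,-.1835];x=r@[.978,.2085];print(P.round(4),e,x,np.arctan2(P[2]-.1235,-x))
# lid shift between pictures: subpixel phase correlation of lid end areas (no latch parts)
for n,b in(("top",(350,195,390,240)),("top",(425,195,455,232)),("side",(340,318,384,352)),("side",(300,240,325,262))):
    x0,y0,x1,y1=b
    a,c=[cv2.cvtColor(load(n+k)["img"],cv2.COLOR_RGB2GRAY)[y0:y1,x0:x1].astype(np.float32) for k in"05"]
    print(n,cv2.phaseCorrelate(a,c,cv2.createHanningWindow(a.shape[::-1],cv2.CV_32F)))
a,c=[load("side"+k)["img"][225:335,300:365,::-1] for k in"05"]
cv2.imwrite("pics/cmp.png",cv2.resize(np.hstack([a,c]),None,fx=5,fy=5,interpolation=cv2.INTER_CUBIC))
for n in("side","top"):
    d=cv2.absdiff(load(n+"0")["img"],load(n+"5")["img"]).max(2)
    for nm,b in {"side":[("grey",(205,75,305,220)),("rack",(340,135,385,215)),("bottle",(400,205,465,312))],"top":[("grey",(140,180,268,300)),("rack",(208,120,292,166)),("bottle",(370,98,415,160))]}[n]:
        print(n,nm,(d[b[1]:b[3],b[0]:b[2]]>40).sum())
```

```text
[ 0.5112 -0.1958  0.1276] 0.0020695956595561675 -0.05908994502981616 0.07007055442266913
top ((0.10728840561061403, 0.5761004350538279), 0.9440049224429661)
top ((-0.33585063371298496, 0.12317500362896183), 0.5570302188396454)
side ((-0.23425442624918702, 0.013367630225459948), 0.9048138565487331)
side ((0.9482049261636742, -0.012342951937123203), 0.5480021095275879)
side grey 0
side rack 0
side bottle 0
top grey 0
top rack 0
top bottle 0
```

View pics/cmp.png

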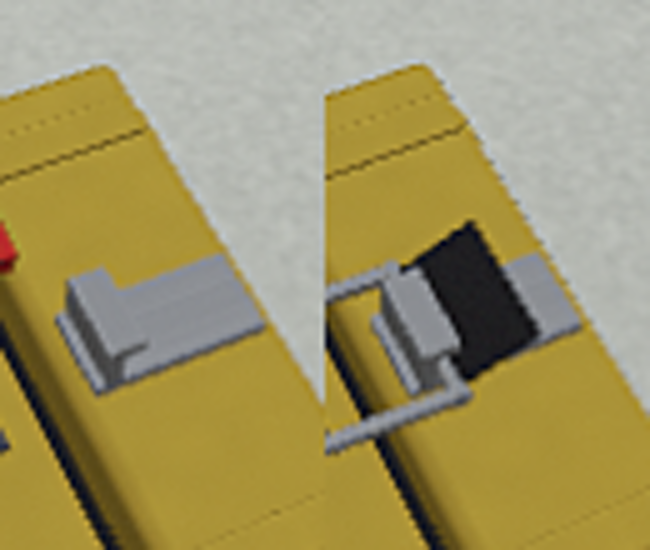

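```bash
python3 -c "
from bench import *
print(sign_off())"
```

```text
the job is handed in; nothing more can be done
None
```

I closed the yellow case's latch and handed the job in at about 7.5 s of the 38 s allowed; `sign_off()` gives no verdict. I tipped the loop over the keeper with the shut fingers, swung the lever back, pressed it flat to its stop and moved the arm clear.

Last checks:
- **Lever:** it stayed flat after the arm let go. The red tip measured 0.07 rad or less from flat, within the 0.15 rad limit. While pressing, the fingers stopped at z 0.1255 m with about 23 N.
- **Loop bar:** in both views it sits under the hook's lip. I judged this by eye and did not triangulate the final distance to the keeper corner.
- **Lid drawn in:** the side view shows the keeper plate about 1.4 px further in, roughly 2 mm, where at least 1.5 mm is needed. That is only about one pixel of evidence. An automatic image-shift check on the lid gave inconsistent values, so this is the least certain result.
- **Bystanders:** the grey case, bottle and rack showed no pixel changes from the start in either view.
- **Measured geometry:** after the loop fell, its bar measured about 10 mm nearer than the x of about 69 mm I had calculated. The two rays missed each other by 7–8 mm, so I relied on the picture, which clearly showed the bar beyond the hook.

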